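Dip-gauge the canister in its row

ROBOT

A 6-joint arm with a two-finger parallel gripper is mounted at the origin on a cart in front of the work surface, level with it; the furniture and walls round the work are solid. World frame = base frame: x ahead of the robot, y to its left, z up, the work surface at z = 0. Lengths are in m, angles in rad, forces in N, time in s.
With the tool pointing down it reaches from about 0.275 to 0.75 m from the base axis. Payload 10.2 kg.
Tool frame: the origin (TCP) lies midway between the tips of the shut fingers; the grasp point (between the pads) lies 19 mm behind it; z points along the fingers, y is the line along which they close (so a half turn about z gives the same grasp; the last joint's range is limited). The gripper opens to 85 mm and grips with 20 to 120 N. Pads are 22 mm wide; open, the fingers measure 114 mm over their backs; the gripper's body (76 mm by 85 mm) begins 54 mm behind the grasp point. The pads swing forward as they close: fully open they stand 13 mm farther back than shut.
Start: joints at [0.884, 0.313, 1.498, -0, 1.331, -0.223], TCP at [0.235, 0.47, 0.231] pointing down, gripper open.
Joint ranges: [-2.94, 2.94], [-0.97, 2.17], [0.19, 2.56], [-1.23, 4.37], [0.02, 3.11], [-2.88, 2.88]. Speed limits (rad/s): [2.39, 2.39, 3.01, 3.14, 3.14, 3.14].

INTERFACE

Orientations are given as a rotation vector (axis times angle).
In Python, from plant import env gives the robot as it stands.
- The arm moves only by the tool play_rows, never from a script. Its argument "deltas" is one flat list of numbers, 6 for each row, row after row: the shift along the world's x, y, z normalised to -1 to 1, where 1 is 25 cm, then the turn, a rotation vector about the world's x, y, z normalised to -1 to 1, where 1 is 90 degrees. In form: [tx, ty, tz, ax, ay, az, tx, ty, tz, ax, ay, az, ...]. A call has 1 to 8 rows; each row is the pose to reach, as a shift and turn from the pose commanded when the call began; what a row does not reach only later rows make up. A row lasts 1/12 s, in which the tool goes at most 41.7 mm and 7.16 degrees, less where a joint would pass 70% of its speed; a pose out of reach is approached as far as the arm can. A call with a number of a shift or a turn outside -1 to 1 is refused whole. A call with a gripper value outside its range is refused whole. "gripper" is the opening, from 0 (shut) to 1 (fully open), set as the call begins (left out, the last holds). The fingers move at their own pace and stop on an object; "squeeze" is the grip in N (left out, the last holds). Time passes only in rows, so rows that repeat a pose let the fingers close. It gives the time, the measured TCP pose, the force, the opening and the grip force at its end, in the units of the state.
- env.observe(): the state, without advancing time (a new reading comes with each control period).
- env.read_camera(name): name is "scene" or "top" or "wrist"; returns (picture, depth): 480x640x3 uint8, red, green, blue; 480x640 float32, m along the optical axis (not along the pixel's ray), 0 where there is no reading.
- env.calibration(name): a dict with "K" (3x3 intrinsics, pixels), "dist" ([k1, k2, p1, p2, k3] as OpenCV has them; the pictures are not rectified), "R" (3x3) and "t" (3): a world point X has camera coordinates R X + t. Camera axes: x right, y down, z forward; pixel columns grow to the right and rows downward; lengths in m; the calibration is good to about 2 mm. A picture is of the moment at which its call begins: read the wrist's pose just before it. calibration takes no time and is no camera call; for the wrist camera it gives the pose at the moment of the call.
- env.job_done(): hands the job in; it is judged then, once.
Trained networks look in the newest picture that a camera, given by its name, has taken for a name from the list of things; names that differ only in an ending like _2 or _b are one class to them, and where a whole thing is asked for, a point or a joint stands for the part that bears it (a point fixed in the world has none). Each returns a list of dicts, best first, with "p" (0 to 1); they miss things now and then, are a little off and sometimes report something else, mostly with a low value. They report only what shows in the picture. A call takes as long as a camera call.
- env.search_frame(camera, name): "position" ([x, y, z] in m, in world coordinates, good to about 4 mm: the middle of the surface that is visible of it).
The state is a dict: "t": time; "joint_positions": joint angles; "qvel": joint speeds; "joint_efforts": joint torques, N m; "eef_pos": TCP position; "tool_rot": TCP orientation; "contact_force": force on the tool from outside, world axes, zero at the start; "moment": the same for the moment, N m; "grip_width": finger opening in m; "grasp_force": force on a finger pad.
Only numpy, scipy, OpenCV 4.12 (cv2) and the standard library are available. Lean on these libraries where they do the work, as an engineer would, in place of code of your own. Each camera call takes 0.05 s, during which the arm holds its last target. There are 200 camera calls.

TASK

Stand the stray steel canister upright in the gap between the honey jar and the tin on the wooden rack, in line with them, and let go of it. Then take the gauge rod from its stand by the disc handle, lower it into the canister's guide tube until its collar stops on the tube's mouth, leave it there for a moment, and draw it right out again. Finish still holding the rod steady and level (lying flat in the air, at least 20 cm above the worktop) so that its marks can be read; do not put it down, and do not disturb or tip the canister, the jar and tin in the row, or the spice jar, teaspoon and mug behind.

Things in the scene. Friction and masses are not known exactly. Their poses are not given: they have to be found in the camera images.
- rack: dark wooden jar rack, fixed, 120 (x) x 304 (y) mm, its board's top 22 mm above the worktop; a rail along the back (own +x side, inner face 50 mm behind the middle) and two end cheeks, rising to 46 mm and 40 mm above the worktop. The row runs along its y axis. Origin under its centre, on the worktop.
- rack_gap (a point): point on the top of the rack's board at the middle of the empty place in the row; x axis points to the back rail, y along the row; the honey jar's and the tin's centres stand about 86 mm to either side of it
- honey_jar: glass jar with a yellow lid, 64 mm across, 87 mm high, stands on the rack on one side of the gap (either side); origin at the centre of its underside
- tin: short round tin, 75 mm across, 58 mm high, stands on the rack on the other side of the gap; origin at the centre of its underside
- canister: round steel canister, loose, 70 mm across, body 85 mm high, 0.3 to 0.6 kg; in the middle of its lid stands a guide tube, 28 mm outside, 16 mm inside, 35 mm high (mouth 120 mm above the underside; bore open to 5 mm above the underside). Grip it by the tube. Origin at the centre of its underside, z up; starts upright on the worktop left or right of the rack
- canister_mouth (a point): centre of the guide tube's mouth, on the canister's axis 120 mm above its underside
- rod_stand: black stand, fixed, 80 mm wide foot with an upright tube 28 mm outside and 11 mm inside, top 100 mm above the worktop; the gauge rod hangs upright in it, its collar resting on the tube's top. Stands on the side of the rack where the canister does not. Origin at the centre of its underside
- rod: steel gauge rod 145 mm long, 0.07 kg. Origin at its tip, z along the rod toward the handle. Shaft 8 mm diameter with dark rings; collar 26 mm diameter, 85 to 91 mm above the tip; on top a flat round disc handle, 34 mm diameter, 10 mm thick, centred 128 mm above the tip, flat faces toward the rod's +y and -y (grip these; the approach may be tilted)
- rod_collar (a point): centre of the underside of the rod's collar, 85 mm above the tip
- rod_handle (a point): centre of the rod's disc handle, 128 mm above the tip
- pepper: small spice jar with a dark lid, 44 mm across, 96 mm high, a bystander on the worktop behind the rack, to the left; origin at the centre of its underside
- spoon: teaspoon 130 mm long, a bystander lying on the worktop behind the rack; origin at the middle of its underside
- mug: white mug, 80 mm across without its handle, 102 mm high, a bystander behind the rack, to the right; origin at the centre of its underside

How it is judged:
On the way, in this order (a step that is already met when the one before it is completed fails the run):
1. the canister stands released and upright in the gap of the row (x of canister in the frame of rack_gap between -0.014 and 0.014 m and y of canister in the frame of rack_gap between -0.016 and 0.016 m and z of canister in the frame of rack_gap below 0.004 m and angle between canister's own z axis and vertical below 0.05 rad and contact force between the fingers and canister below 0.1 N and linear speed of canister below 0.02 m/s), for 0.2 s.
2. the rod is in the guide tube with its collar stopped on the mouth, the canister upright (horizontal distance between rod_collar and canister_mouth below 0.006 m and z of rod_collar in the frame of canister_mouth between -0.003 and 0.003 m and angle between the z axis of rod and the z axis of canister, either way round below 0.1 rad and angle between canister's own z axis and vertical below 0.05 rad), for 0.2 s.
3. the rod is drawn right out of the tube (z of rod in the frame of canister_mouth above 0.005 m), for 0.1 s.
At the end, for the whole second after the job is handed in: Fingers hold the rod (over 2 N), still (under 0.03 m/s), level within 0.21 rad, tip and handle over 0.19 m above the worktop, touching neither canister nor stand; canister upright (0.05 rad) on the rack, within 14 mm of the gap's middle across the row and 16 mm along it (angle between rod's own z axis and vertical between 1.36 and 1.78 rad and height (world z) of each of rod, rod_handle above 0.19 m and linear speed of rod below 0.03 m/s and contact force between the fingers and rod above 2 N and contact force between rod and canister below 0.1 N and contact force between rod and rod_stand below 0.1 N and x of canister in the frame of rack_gap between -0.014 and 0.014 m and y of canister in the frame of rack_gap between -0.016 and 0.016 m and z of canister in the frame of rack_gap below 0.004 m and angle between canister's own z axis and vertical below 0.05 rad); the arm keeps its last pose, push and grip.
It fails at once if the canister is tipped (angle between canister's own z axis and vertical above 0.5 rad).
It fails at once if the honey jar or the tin in the row is shifted more than 20 mm or tipped (distance of any of honey_jar, tin from where it was at the start of the episode above 0.02 m or angle between any of honey_jar, tin's own z axis and vertical above 0.3 rad).
It fails at once if the spice jar, spoon or mug is moved more than 30 mm (distance of any of pepper, spoon, mug from where it was at the start of the episode above 0.03 m).
It also fails if it takes over 72 s, if anything falls off the work surface, if the arm or the gripper's body presses on something with over 40 N, if the wrist force passes 120 N, or if a joint passes its speed limit or range.

## Working session

There is one attempt and no reset: what is moved stays moved. The work goes in short steps, Python scripts to look and compute and a tool call to move; the robot and the scene stay as the last step left them, time stands still between calls to the robot, and variables do not carry over. Pictures are saved under pics/ and viewed, at most 10 in all, crops included, and the job is handed in when it is done.

Besides the shell and the picture viewer there is one more tool, called after "Request:" as name(argument=value, ...) on one line, values as JSON. play_rows: Moves the arm, as the interface text tells. Scaled input: -1 to 1 covers 25 cm each way for a shift and 90 degrees each way for a turn. Its arguments: {"type":"object","properties":{"deltas":{"type":"array"},"gripper":{"type":"number"},"squeeze":{"type":"number"}},"required":["deltas"]}

```bash
mkdir -p pics; ls; python3 - <<'E'
from plant import env
import cv2,numpy as np
s=env.observe();print({k:np.round(v,3) for k,v in s.items()})
a,da=env.read_camera("scene");b,db=env.read_camera("top")
cv2.imwrite("pics/a.png",a[:,:,::-1]);cv2.imwrite("pics/b.png",b[:,:,::-1])
np.savez("d.npz",a=a,da=da,b=b,db=db)
for n in ["rack","honey_jar","tin","canister","canister_mouth","rod_stand","rod","rod_collar","rod_handle","pepper","spoon","mug"]:
  for c in ["scene","top"]:
    print(n,c,[(np.round(r["position"],3).tolist(),round(r["p"],2)) for r in env.search_frame(c,n)[:2]])
for c in ["scene","top","wrist"]:
  k=env.calibration(c);print(c,k["K"][0,0],k["dist"],-k["R"].T@k["t"])
E
```

```text
pics
{'t': np.float64(0.0), 'joint_positions': array([ 0.884,  0.313,  1.498, -0.   ,  1.331, -0.223]), 'qvel': array([-0.   ,  0.   , -0.   ,  0.001, -0.001, -0.   ]), 'joint_efforts': array([ 0.0000e+00, -4.1227e+01, -2.5974e+01, -0.0000e+00,  4.0000e-03,
       -0.0000e+00]), 'eef_pos': array([0.235, 0.469, 0.231]), 'tool_rot': array([-7.220e-01, -3.057e+00,  2.000e-03]), 'contact_force': array([ 0.795, -1.004,  0.564]), 'moment': array([-0.034,  0.015,  0.059]), 'grasp_force': np.float64(0.0), 'grip_width': np.float64(0.085)}
rack scene [([0.415, -0.057, 0.024], 0.94)]
rack top [([0.43, -0.035, 0.026], 0.89)]
honey_jar scene [([0.424, -0.134, 0.105], 0.7), ([0.638, -0.095, 0.008], 0.4)]
honey_jar top [([0.43, -0.115, 0.108], 0.59)]
tin scene [([0.422, 0.041, 0.08], 0.67), ([0.432, 0.277, 0.141], 0.18)]
tin top [([0.43, 0.054, 0.074], 0.77), ([0.428, -0.036, 0.024], 0.66)]
canister scene [([0.414, -0.318, 0.088], 0.69)]
canister top [([0.428, -0.3, 0.088], 0.75)]
canister_mouth scene [([0.414, -0.321, 0.082], 0.82)]
canister_mouth top [([0.421, -0.304, 0.087], 0.98)]
rod_stand sce
[... 269 characters left out ...]
scene [([0.431, 0.276, 0.141], 0.6)]
rod_handle top [([0.43, 0.281, 0.146], 0.46)]
pepper scene [([0.607, 0.208, 0.068], 0.63)]
pepper top [([0.603, 0.222, 0.097], 0.96)]
spoon scene [([0.64, -0.098, 0.007], 0.51)]
spoon top [([0.64, -0.097, 0.007], 0.63)]
mug scene [([0.608, -0.322, 0.064], 0.87)]
mug top [([0.608, -0.324, 0.047], 0.97)]
scene 441.3848300109922 [0.00135919 0.         0.         0.         0.        ] [ 0.07219325 -0.62743141  0.84772926]
top 474.2651906091552 [-0.00282436  0.          0.          0.          0.        ] [0.32294853 0.01257692 1.241015  ]
wrist 331.06678532726073 [-0.03445503  0.          0.          0.          0.        ] [0.17475998 0.49940115 0.37369327]
```

View pics/a.png

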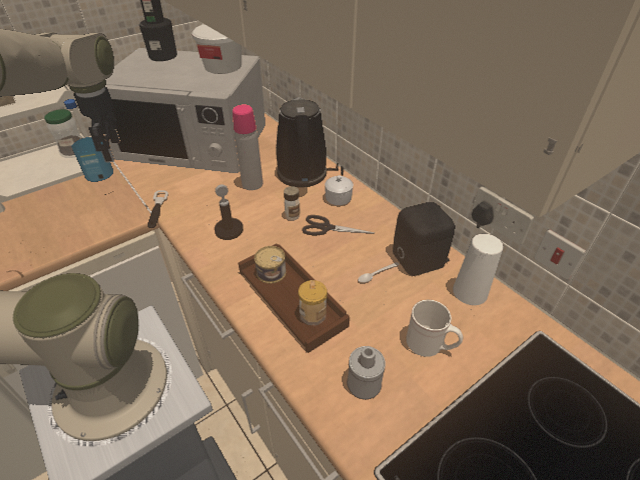

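View pics/b.png

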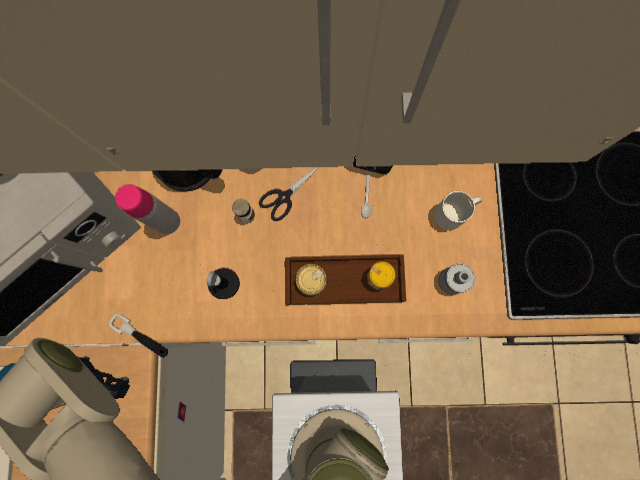

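```bash
cat > h.py <<'E'
from plant import env
import cv2,numpy as np
from scipy.spatial.transform import Rotation as R
def cloud(c,d=None,k=None):
    "world points (480,640,3), nan where no depth"
    k=k or env.calibration(c)
    if d is None: d=env.read_camera(c)[1]
    v,u=np.mgrid[:480,:640]
    n=cv2.undistortPoints(np.stack([u,v],-1).reshape(-1,1,2).astype(float),k["K"],np.array(k["dist"])).reshape(480,640,2)
    X=np.concatenate([n,np.ones((480,640,1))],-1)*d[...,None]
    P=(X-k["t"])@k["R"]; P[d==0]=np.nan
    return P
def box(P,c,r,z0,z1):
    q=P.reshape(-1,3); m=(np.hypot(q[:,0]-c[0],q[:,1]-c[1])<r)&(q[:,2]>z0)&(q[:,2]<z1); return q[m]
def circ(q):
    return np.round(np.r_[cv2.minEnclosingCircle(q[:,:2].astype(np.float32))[0],(np.percentile(q[:,:2],1,0)+np.percentile(q[:,:2],99,0))/2,np.median(q[:,2]),len(q)],4)
def st():
    s=env.observe();print(round(float(s["t"]),2),np.round(s["eef_pos"],4),"R",np.round(R.from_rotvec(s["tool_rot"]).as_matrix(),3).tolist(),"j",np.round(s["joint_positions"],3),"F",np.round(s["contact_force"],1),round(float(s["grip_width"]),4),round(float(s["grasp_force"]),1))
    return s
E
python3 - <<'E'
from h import *
z=np.load("d.npz")
for c,k in (("scene","da"),("top","db")):
    P=cloud(c,z[k]); print(c)
    for n,ce,r,z0,z1 in [("honey",(.43,-.12),.05,.1,.12),("tin",(.43,.05),.05,.07,.09),("tube",(.425,-.31),.03,.11,.13),("canlid",(.425,-.31),.05,.078,.092),("rodhandle",(.43,.28),.03,.125,.16),("collar",(.43,.28),.03,.1,.112),("foot",(.425,.28),.06,.003,.03)]:
        q=box(P,ce,r,z0,z1)
        if len(q)>3: print(n,circ(q),np.round(q.max(0),3))
    # rack cheek/rail
    q=box(P,(.43,-.035),.22,.035,.05); rc=cv2.minAreaRect(q[:,:2].astype(np.float32)); print("rack",rc,len(q))
    q=box(P,(.43,.28),.03,.12,.16); print(np.linalg.eigh(np.cov(q[:,:2].T)))
E
```

```text
scene
honey [ 4.344e-01 -1.169e-01  4.339e-01 -1.182e-01  1.083e-01  5.700e+02] [ 0.465 -0.086  0.113]
tin [4.292e-01 5.550e-02 4.286e-01 5.480e-02 7.650e-02 5.880e+02] [0.467 0.094 0.083]
tube [ 4.245e-01 -3.098e-01  4.240e-01 -3.103e-01  1.185e-01  1.540e+02] [ 0.438 -0.296  0.123]
canlid [ 4.241e-01 -3.099e-01  4.241e-01 -3.104e-01  8.490e-02  7.150e+02] [ 0.459 -0.274  0.092]
rodhandle [  0.4291   0.282    0.4288   0.2834   0.1461 124.    ] [0.445 0.292 0.16 ]
collar [ 0.4276  0.2842  0.4289  0.2839  0.1055 53.    ] [0.441 0.297 0.112]
foot [4.268e-01 2.832e-01 4.286e-01 2.823e-01 1.370e-02 4.260e+02] [0.472 0.332 0.03 ]
rack ((0.4314711093902588, -0.03159196674823761), (0.12025546282529831, 0.3041762709617615), 0.09444037079811096) 907
EighResult(eigenvalues=array([8.24341692e-06, 7.05947886e-05]), eigenvectors=array([[-0.22599641, -0.97412813],
       [-0.97412813,  0.22599641]]))
top
honey [ 4.372e-01 -1.164e-01  4.374e-01 -1.165e-01  1.087e-01  5.530e+02] [ 0.469 -0.086  0.117]
tin [4.324e-01 5.550e-02 4.326e-01 5.510e-02 7.680e-02 7.310e+02] [0.468 0.091 0.084]
tube [ 0.4265 -0.3092  0.4267 -0.3089  0.1199 85.    ] [ 0.439 -0.296  0.126]
canlid [ 4.277e-01 -3.093e-01  4.273e-01 -3.092e-01  8.520e-02  5.380e+02] [ 0.462 -0.274  0.092]
rodhandle [ 0.4325  0.2833  0.4324  0.2836  0.1524 84.    ] [0.449 0.29  0.16 ]
collar [ 0.4315  0.2813  0.432   0.2797  0.1057 55.    ] [0.443 0.288 0.111]
foot [4.246e-01 2.801e-01 4.256e-01 2.792e-01 1.370e-02 6.440e+02] [0.482 0.336 0.03 ]
rack ((0.43556147813796997, -0.030114904046058655), (0.11844007670879364, 0.304059773683548), 0.25039738416671753) 914
EighResult(eigenvalues=array([1.01057187e-05, 9.24034257e-05]), eigenvectors=array([[-0.18860432, -0.98205316],
       [-0.98205316,  0.18860432]]))
```

The tin is on the left (top view 311,279), the honey jar on the right (382,275), the canister at (460,279) and the rod stand at (222,282), so the gap is at about (0.433, -0.031). I'll move to above the canister.

Request:
play_rows(deltas=[0.25,-1,0.12,0,0,0.295,0.25,-1,0.12,0,0,0.295,0.25,-1,0.12,0,0,0.295,0.25,-1,0.12,0,0,0.295,0.25,-1,0.12,0,0,0.295,0.25,-1,0.12,0,0,0.295,0.25,-1,0.12,0,0,0.295], gripper=1)

```text
t: 1.88
eef_pos: [0.2976, 0.2171, 0.2618]
tool_rot: [0.002, 3.14, -0.0]
contact_force: [-0.1, 0.2, 0.4]
grip_width: 0.0851
grasp_force: 0.0
```

Request:
play_rows(deltas=[0.25,-1,0,0,0,0,0.25,-1,0,0,0,0,0.25,-1,0,0,0,0,0.25,-1,0,0,0,0,0.25,-1,0,0,0,0,0.25,-1,0,0,0,0,0.25,-1,0,0,0,0])

```text
t: 2.47
eef_pos: [0.3606, -0.0353, 0.2613]
tool_rot: [0.009, 3.141, -0.002]
contact_force: [-0.4, 0.7, -0.6]
grip_width: 0.0854
grasp_force: 0.0
```

Request:
play_rows(deltas=[0.25,-1,0,0,0,0,0.25,-1,0,0,0,0,0.25,-1,0,0,0,0,0.25,-1,0,0,0,0,0.25,-1,0,0,0,0,0.25,-1,0,0,0,0,0.25,-1,0,0,0,0,0.25,-1,0,0,0,0])

```text
t: 3.13
eef_pos: [0.4225, -0.2821, 0.2604]
tool_rot: [-0.004, -3.141, -0.001]
contact_force: [0.6, 0.5, 0.1]
grip_width: 0.0853
grasp_force: 0.0
```

```bash
python3 - <<'E'
from h import *
st()
k=env.calibration("wrist"); a,d=env.read_camera("wrist"); cv2.imwrite("pics/c.png",a[:,:,::-1])
P=cloud("wrist",d,k); print("cam",-k["R"].T@k["t"],k["R"][2])
q=box(P,(.425,-.31),.03,.112,.13); 
if len(q): print("tube",circ(q))
q=box(P,(.425,-.31),.05,.078,.092)
if len(q): print("lid",circ(q))
q=box(P,(.435,-.117),.05,.1,.12)
if len(q): print("honey",circ(q))
E
```

```text
3.13 [ 0.4225 -0.2821  0.2604] R [[-1.0, 0.003, -0.001], [0.003, 1.0, 0.001], [0.001, 0.001, -1.0]] j [-0.82   0.256  1.497 -0.     1.39  -2.388] F [0.6 0.5 0.1] 0.0853 0.0
cam [ 0.35538912 -0.28217062  0.40288607] [ 2.63960412e-01 -4.67154835e-04 -9.64533402e-01]
tube [ 4.251e-01 -3.105e-01  4.248e-01 -3.105e-01  1.194e-01  5.640e+02]
lid [ 4.253e-01 -3.107e-01  4.250e-01 -3.105e-01  8.500e-02  3.146e+03]
honey [ 4.357e-01 -1.185e-01  4.346e-01 -1.189e-01  1.084e-01  3.626e+03]
```

Request:
play_rows(deltas=[0.011,-0.114,-0.1,0,0,0,0.011,-0.114,-0.25,0,0,0,0.011,-0.114,-0.4,0,0,0,0.011,-0.114,-0.5,0,0,0,0.011,-0.114,-0.6,0,0,0,0.011,-0.114,-0.67,0,0,0,0.011,-0.114,-0.67,0,0,0,0.011,-0.114,-0.67,0,0,0])

```text
t: 3.85
eef_pos: [0.4253, -0.3076, 0.0944]
tool_rot: [0.001, -3.141, -0.001]
contact_force: [0.3, 0.2, 0.2]
grip_width: 0.0857
grasp_force: 0.0
```

Request:
play_rows(deltas=[0,0,0,0,0,0,0,0,0,0,0,0,0,0,0,0,0,0,0,0,0,0,0,0,0,0,0,0,0,0,0,0,0,0,0,0,0,0,0,0,0,0,0,0,0,0,0,0], gripper=0, squeeze=50)

```text
t: 4.52
eef_pos: [0.4254, -0.3095, 0.0945]
tool_rot: [0.001, 3.141, -0.002]
contact_force: [-0.6, -1.9, 6.6]
grip_width: 0.027
grasp_force: 49.2
```

Request:
play_rows(deltas=[0,0,0.05,0,0,0,0,0,0.15,0,0,0,0,0,0.3,0,0,0,0,0,0.45,0,0,0,0,0,0.6,0,0,0,0,0,0.6,0,0,0,0,0,0.6,0,0,0])

```text
t: 5.1
eef_pos: [0.4252, -0.3089, 0.2442]
tool_rot: [0.001, 3.141, -0.001]
contact_force: [0.4, -0.0, -7.4]
grip_width: 0.0265
grasp_force: 50.3
```

```bash
python3 - <<'E'
from h import *
st()
for c in ("scene","top"):
    P=cloud(c); q=box(P,(.4255,-.31),.05,.22,.25); print(c,"lid",circ(q))
    for n,ce,z0,z1 in (("honey",(.435,-.117),.1,.12),("tin",(.43,.055),.07,.09)): print(n,circ(box(P,ce,.05,z0,z1)))
E
```

```text
5.1 [ 0.4252 -0.3089  0.2442] R [[-1.0, 0.0, 0.001], [0.0, 1.0, -0.001], [-0.001, -0.001, -1.0]] j [-0.852  0.304  1.476  0.     1.361 -2.422] F [ 0.4 -0.  -7.4] 0.0265 50.3
scene lid [ 4.241e-01 -3.092e-01  4.197e-01 -3.099e-01  2.343e-01  8.490e+02]
honey [ 4.351e-01 -1.180e-01  4.339e-01 -1.184e-01  1.083e-01  5.700e+02]
tin [4.294e-01 5.420e-02 4.288e-01 5.490e-02 7.650e-02 5.860e+02]Traceback (most recent call last):
  File "<stdin>", line 4, in <module>
  File "h.py", line 16, in circ
    return np.round(np.r_[cv2.minEnclosingCircle(q[:,:2].astype(np.float32))[0],(np.percentile(q[:,:2],1,0)+np.percentile(q[:,:2],99,0))/2,np.median(q[:,2]),len(q)],4)
                                                                                 ~~~~~~~~~~~~~^^^^^^^^^^^^^
    return _quantile_unchecked(
        a, q, axis, out, overwrite_input, method, keepdims, weights)
    return _ureduce(a,
                    func=_quantile_ureduce_func,
    ...<5 lines>...
                    overwrite_input=overwrite_input,
                    method=method)
    r = func(a, **kwargs)
    result = _quantile(arr,
                       quantiles=q,
    ...<2 lines>...
                       out=out,
                       weights=wgt)
    slices_having_nans = np.isnan(arr[-1, ...])
                                  ~~~^^^^^^^^^
IndexError: index -1 is out of bounds for axis 0 with size 0
```

Request:
play_rows(deltas=[0.015,0.13,0,0,0,0,0.015,0.28,0,0,0,0,0.015,0.43,0,0,0,0,0.03,0.58,0,0,0,0,0.03,0.73,0,0,0,0,0.03,0.88,0,0,0,0,0.03,0.95,0,0,0,0,0.03,1,0,0,0,0])

```text
t: 5.87
eef_pos: [0.4315, -0.0564, 0.2418]
tool_rot: [0.003, -3.138, -0.003]
contact_force: [-0.5, -0.8, -5.8]
grip_width: 0.0266
grasp_force: 50.9
```

Request:
play_rows(deltas=[0,0.112,0,0,0,0,0,0.112,0,0,0,0,0,0.112,-0.1,0,0,0,0,0.112,-0.2,0,0,0,0,0.112,-0.2,0,0,0,0,0.112,-0.2,0,0,0])

```text
t: 6.37
eef_pos: [0.4316, -0.0308, 0.1924]
tool_rot: [-0.001, -3.137, -0.003]
contact_force: [-0.5, 0.2, -5.8]
grip_width: 0.0267
grasp_force: 51.4
```

```bash
python3 - <<'E'
from h import *
st()
k=env.calibration("wrist"); a,d=env.read_camera("wrist"); cv2.imwrite("pics/e.png",a[:,:,::-1])
W=cloud("wrist",d,k)
for c,P in (("scene",cloud("scene")),("wrist",W)):
    for n,ce,z0,z1 in (("lid",(.433,-.031),.17,.2),("honey",(.435,-.117),.1,.12),("tin",(.43,.055),.07,.09)):
        q=box(P,ce,.05,z0,z1)
        if len(q)>3: print(c,n,circ(q))
E
```

```text
6.37 [ 0.4316 -0.0308  0.1924] R [[-1.0, 0.001, -0.005], [0.001, 1.0, 0.002], [0.005, 0.002, -1.0]] j [-0.343  0.15   1.812 -0.     1.185 -1.913] F [-0.5  0.2 -5.8] 0.0267 51.4
scene lid [ 4.311e-01 -3.200e-02  4.311e-01 -3.330e-02  1.838e-01  5.480e+02]
scene honey [ 4.348e-01 -1.083e-01  4.334e-01 -1.170e-01  1.082e-01  5.740e+02]
scene tin [4.275e-01 5.600e-02 4.204e-01 5.600e-02 7.640e-02 3.770e+02]
wrist lid [ 4.315e-01 -3.160e-02  4.291e-01 -3.120e-02  1.831e-01  8.415e+03]
wrist honey [ 4.350e-01 -1.175e-01  4.342e-01 -1.165e-01  1.086e-01  5.941e+03]
wrist tin [4.300e-01 5.490e-02 4.299e-01 5.440e-02 7.650e-02 6.792e+03]
```

View pics/e.png

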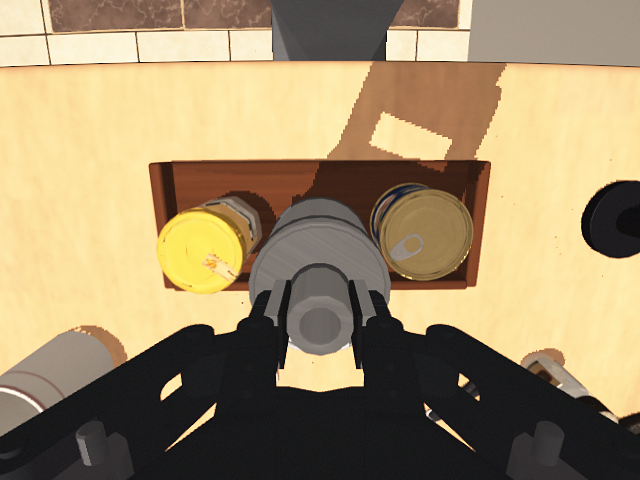

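The canister hangs centred over the gap: its tube is at (320,325), with the honey jar at (200,262) and the tin at (425,232). Next I'll lower it.

Request:
play_rows(deltas=[0.004,0,-0.1,0,0,0,0.004,0,-0.2,0,0,0,0.004,0,-0.26,0,0,0,0.004,0,-0.28,0,0,0,0.004,0,-0.295,0,0,0,0.004,0,-0.305,0,0,0,0.004,0,-0.305,0,0,0,0.004,0,-0.305,0,0,0])

```text
t: 7.13
eef_pos: [0.4341, -0.0311, 0.1184]
tool_rot: [0.001, 3.14, -0.001]
contact_force: [-0.4, -0.0, -5.8]
grip_width: 0.0266
grasp_force: 51.4
```

Request:
play_rows(deltas=[0,0,-0.004,0,0,0,0,0,-0.008,0,0,0,0,0,-0.01,0,0,0,0,0,-0.01,0,0,0,0,0,-0.01,0,0,0])

```text
t: 7.55
eef_pos: [0.4345, -0.0314, 0.1165]
tool_rot: [0.001, 3.139, -0.002]
contact_force: [-3.0, -1.2, 7.5]
grip_width: 0.0264
grasp_force: 52.5
```

Request:
play_rows(deltas=[0,0,0,0,0,0,0,0,0,0,0,0,0,0,0,0,0,0,0,0,0,0,0,0,0,0,0,0,0,0], gripper=0.6)

```text
t: 7.97
eef_pos: [0.4337, -0.031, 0.1151]
tool_rot: [0.001, 3.141, -0.0]
contact_force: [-0.1, 0.4, -0.3]
grip_width: 0.0513
grasp_force: 0.0
```

Request:
play_rows(deltas=[0,0,0.08,0,0,0,0,0,0.2,0,0,0,0,0,0.35,0,0,0,0,0,0.5,0,0,0,0,0,0.6,0,0,0,0,0,0.6,0,0,0,0,0,0.6,0,0,0])

```text
t: 8.55
eef_pos: [0.4339, -0.031, 0.2657]
tool_rot: [0.001, 3.139, -0.001]
contact_force: [-0.0, -0.3, -0.7]
grip_width: 0.0514
grasp_force: 0.0
```

```bash
python3 - <<'E'
from h import *
st()
k=env.calibration("wrist"); a,d=env.read_camera("wrist")
W=cloud("wrist",d,k); b,db=env.read_camera("scene"); cv2.imwrite("pics/f.png",b[150:400,150:500,::-1])
for c,P in (("scene",cloud("scene",db)),("wrist",W),("top",cloud("top"))):
    for n,ce,z0,z1 in (("tube",(.433,-.031),.134,.15),("lid",(.433,-.031),.1,.114),("honey",(.435,-.117),.1,.12),("tin",(.43,.055),.07,.09),("handle",(.43,.283),.13,.16),("collar",(.43,.283),.1,.112)):
        q=box(P,ce,.05 if n in("honey","tin","lid") else .03,z0,z1)
        if len(q)>3: print(c,n,circ(q))
        if n=="handle" and len(q)>9: print(np.linalg.eigh(np.cov(q[:,:2].T))[1][:,0])
    r=box(P,(.43,-.035),.22,.036,.05)
    if len(r)>9: print("rack",cv2.minAreaRect(r[:,:2].astype(np.float32)))
E
```

```text
8.55 [ 0.4339 -0.031   0.2657] R [[-1.0, 0.0, 0.002], [0.0, 1.0, -0.001], [-0.002, -0.001, -1.0]] j [-0.342  0.084  1.688  0.     1.367 -1.912] F [-0.  -0.3 -0.7] 0.0514 0.0
scene tube [ 4.331e-01 -3.190e-02  4.330e-01 -3.150e-02  1.407e-01  9.100e+01]
scene lid [ 4.333e-01 -3.170e-02  4.330e-01 -3.280e-02  1.067e-01  4.470e+02]
scene honey [ 4.353e-01 -1.086e-01  4.336e-01 -1.178e-01  1.083e-01  5.720e+02]
scene tin [4.276e-01 5.610e-02 4.289e-01 5.610e-02 7.650e-02 5.410e+02]
scene handle [  0.4288   0.2814   0.4288   0.2826   0.1466 117.    ]
[-0.19701144 -0.98040119]
scene collar [ 0.4285  0.2825  0.4289  0.283   0.1059 54.    ]
rack ((0.4314653277397156, -0.031104236841201782), (0.11908875405788422, 0.3047225773334503), 0.3584855794906616)
wrist tube [ 4.343e-01 -3.240e-02  4.338e-01 -3.240e-02  1.414e-01  6.260e+02]
wrist lid [ 4.343e-01 -3.240e-02  4.340e-01 -3.250e-02  1.070e-01  3.472e+03]
wrist honey [ 4.340e-01 -1.078e-01  4.343e-01 -1.161e-01  1.086e-01  3.584e+03]
wrist tin [4.299e-01 5.490e-02 4.299e-01 5.440e-02 7.650e-02 4.307e+03]
wrist collar [4.305e-01 2.789e-01 4.307e-01 2.748e-01 1.046e-01 1.890e+02]
rack ((0.43268823623657227, -0.030894100666046143), (0.11943709850311279, 0.3031127452850342), 0.3603309988975525)
top lid [ 4.328e-01 -3.090e-02  4.212e-01 -2.950e-02  1.069e-01  2.470e+02]
top honey [ 0.4225 -0.1191  0.4197 -0.1233  0.1091 22.    ]
top tin [4.326e-01 5.530e-02 4.367e-01 5.510e-02 7.690e-02 2.430e+02]
top handle [ 0.4327  0.2837  0.4326  0.2835  0.1524 86.    ]
[-0.19392666 -0.98101603]
top collar [ 0.4317  0.2818  0.4315  0.2799  0.1054 55.    ]
rack ((0.435515820980072, -0.03004707396030426), (0.11830935627222061, 0.30377981066703796), 0.21845924854278564)
```

View pics/f.png

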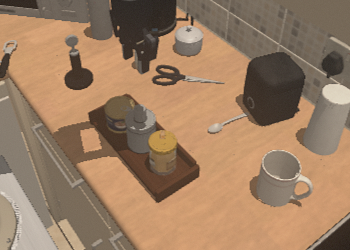

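The canister stands upright in the row (crop 140,130), and the wrist camera agrees. On to the rod.

Request:
play_rows(deltas=[-0.01,1,0.02,0,0,-0.126,-0.01,1,0.02,0,0,-0.126,-0.01,1,0.02,0,0,-0.126,-0.01,1,0.02,0,0,-0.126,-0.01,1,0.02,0,0,-0.126,-0.01,1,0.02,0,0,-0.126,-0.01,1,0.02,0,0,-0.126])

```text
t: 9.28
eef_pos: [0.4299, 0.2236, 0.2688]
tool_rot: [-0.304, -3.124, -0.001]
contact_force: [0.3, -0.2, -0.1]
grip_width: 0.0509
grasp_force: 0.0
```

Request:
play_rows(deltas=[0,0.25,0,0,0,0,0,0.25,0,0,0,0,0,0.25,0,0,0,0,0,0.25,0,0,0,0,0,0.25,0,0,0,0])

```text
t: 9.7
eef_pos: [0.4311, 0.2807, 0.2692]
tool_rot: [-0.312, -3.125, 0.002]
contact_force: [-0.2, -0.5, -1.0]
grip_width: 0.051
grasp_force: 0.0
```

```bash
python3 - <<'E'
from h import *
st()
k=env.calibration("wrist"); a,d=env.read_camera("wrist"); cv2.imwrite("pics/g.png",a[:,:,::-1])
P=cloud("wrist",d,k)
for n,z0,z1,r in (("handle",.126,.165,.03),("htop",.15,.165,.03),("collar",.1,.11,.03),("tubetop",.09,.1,.03)):
    q=box(P,(.43,.283),r,z0,z1)
    if len(q)>9:
        print(n,circ(q)); w,v=np.linalg.eigh(np.cov(q[:,:2].T)); n_=v[:,0]; rr=(q[:,:2]-q[:,:2].mean(0))@v; print(n_,np.ptp(rr,0),np.round(cv2.minAreaRect(q[:,:2].astype(np.float32))[0],4),q[:,2].max())
E
```

```text
9.7 [0.4311 0.2807 0.2692] R [[-0.98, 0.197, -0.001], [0.197, 0.98, -0.001], [0.001, -0.001, -1.0]] j [ 0.349  0.265  1.462 -0.     1.416 -1.023] F [-0.2 -0.5 -1. ] 0.051 0.0
handle [4.295e-01 2.845e-01 4.290e-01 2.844e-01 1.571e-01 4.910e+02]
[-0.2277397  -0.97372205] [0.01002037 0.03202177] [0.4293 0.2842] 0.16050275701665254
htop [4.300e-01 2.844e-01 4.300e-01 2.842e-01 1.575e-01 4.440e+02]
[-0.22560964 -0.97421778] [0.00998298 0.03056446] [0.4299 0.2841] 0.16050275701665254
collar [4.296e-01 2.840e-01 4.287e-01 2.839e-01 1.056e-01 3.040e+02]
[-0.99227217  0.12408041] [0.02366697 0.02489431] [0.4285 0.2839] 0.1077741853613172
tubetop [ 0.4293  0.2839  0.4253  0.2841  0.0984 89.    ]
[-0.97758058  0.21056165] [0.01853576 0.02629444] [0.4249 0.2847] 0.09994314139666641
```

View pics/g.png

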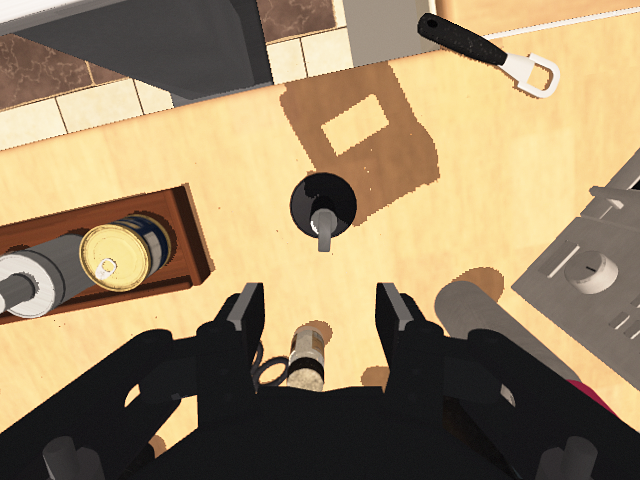

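The disc handle is at (323,230), between the open fingers and aligned with them. I'll go down and grip it.

Request:
play_rows(deltas=[-0.005,0.014,-0.12,0,0,-0.019,-0.005,0.014,-0.24,0,0,-0.019,-0.005,0.014,-0.36,0,0,-0.019,-0.005,0.014,-0.46,0,0,-0.019,-0.005,0.014,-0.54,0,0,-0.019,-0.005,0.014,-0.575,0,0,-0.019,-0.005,0.014,-0.575,0,0,-0.019,-0.005,0.014,-0.575,0,0,-0.019])

```text
t: 10.42
eef_pos: [0.4304, 0.2847, 0.1271]
tool_rot: [0.359, 3.12, 0.0]
contact_force: [0.8, -0.3, 0.2]
grip_width: 0.0511
grasp_force: 0.0
```

Request:
play_rows(deltas=[0,0,0,0,0,0,0,0,0,0,0,0,0,0,0,0,0,0,0,0,0,0,0,0,0,0,0,0,0,0,0,0,0,0,0,0,0,0,0,0,0,0,0,0,0,0,0,0], gripper=0, squeeze=60)

```text
t: 11.08
eef_pos: [0.4303, 0.2852, 0.1272]
tool_rot: [0.357, 3.12, 0.001]
contact_force: [-0.5, 0.3, 6.0]
grip_width: 0.0097
grasp_force: 59.2
```

```bash
python3 - <<'E'
from h import *
st()
D=np.array([[.313,1.498,.235,.469,.231],[.256,1.497,.4225,-.2821,.2604],[.304,1.476,.4252,-.3089,.2442],[.150,1.812,.4316,-.0308,.1924],[.084,1.688,.4339,-.031,.2657],[.265,1.462,.4311,.2807,.2692]])
s=env.observe();D=np.vstack([D,np.r_[s["joint_positions"][1:3],s["eef_pos"]]])
r=np.sqrt(D[:,2]**2+D[:,3]**2-.1164**2);a,b=D[:,0],D[:,0]+D[:,1];n=len(r)
A=np.vstack([np.c_[np.sin(a),np.sin(b),np.ones(n),np.zeros(n)],np.c_[np.cos(a),np.cos(b),np.zeros(n),np.ones(n)]])
x,*_=np.linalg.lstsq(A,np.r_[r,D[:,4]],rcond=None);print("L1 L2 a h-Lt",x,np.abs(A@x-np.r_[r,D[:,4]]).max())
E
```

```text
11.08 [0.4303 0.2852 0.1272] R [[-0.974, 0.226, 0.001], [0.226, 0.974, 0.0], [-0.001, 0.001, -1.0]] j [ 0.358  0.401  1.665 -0.     1.075 -0.985] F [-0.5  0.3  6. ] 0.0097 59.2
L1 L2 a h-Lt [ 0.42527354  0.39754953 -0.00709328 -0.07818539] 0.007226563475842107
```

Request:
play_rows(deltas=[0,0,0.06,0,0,0,0,0,0.16,0,0,0,0,0,0.28,0,0,0,0,0,0.4,0,0,0,0,0,0.52,0,0,0,0,0,0.66,0,0,0,0,0,0.66,0,0,0,0,0,0.66,0,0,0])

```text
t: 11.75
eef_pos: [0.4302, 0.2852, 0.2925]
tool_rot: [0.357, 3.118, 0.002]
contact_force: [0.2, 0.3, -1.4]
grip_width: 0.0095
grasp_force: 58.6
```

Request:
play_rows(deltas=[0.015,-0.13,0,0,0,0,0.015,-0.27,0,0,0,0,0.015,-0.41,0,0,0,0,0.015,-0.56,0,0,0,0,0.015,-0.71,0,0,0,0,0.015,-0.85,0,0,0,0,0.015,-1,0,0,0,0,0.015,-1,0,0,0,0])

```text
t: 12.42
eef_pos: [0.4331, 0.0302, 0.2896]
tool_rot: [-0.366, -3.117, 0.002]
contact_force: [-0.4, 0.4, -1.3]
grip_width: 0.0091
grasp_force: 58.8
```

Request:
play_rows(deltas=[0,-0.1,0,0,0,0,0,-0.2,0,0,0,0,0,-0.265,0,0,0,0,0,-0.265,0,0,0,0,0,-0.265,0,0,0,0,0,-0.265,0,0,0,0])

```text
t: 12.92
eef_pos: [0.4334, -0.0304, 0.2906]
tool_rot: [-0.357, -3.12, -0.001]
contact_force: [0.2, 0.1, -0.9]
grip_width: 0.0092
grasp_force: 58.9
```

```bash
python3 - <<'E'
from h import *
st()
kw=env.calibration("wrist"); a,d=env.read_camera("wrist"); b,db=env.read_camera("scene")
cv2.imwrite("pics/i.png",np.vstack([cv2.resize(a[200:440,160:480],(640,480)),cv2.resize(b[230:350,230:390],(640,480))])[:,:,::-1][::1] if 0 else np.hstack([cv2.resize(a[160:400,220:420],(400,480)),cv2.resize(b[200:340,245:361],(398,480))])[:,:,::-1])
for c,P in (("wrist",cloud("wrist",d,kw)),("scene",cloud("scene",db)),("top",cloud("top"))):
    print(c)
    for n,ce,r,z0,z1 in (("mouth",(.434,-.032),.03,.134,.149),("lid",(.434,-.032),.05,.1,.114),("tip",(.434,-.032),.03,.165,.19),("mid",(.434,-.032),.03,.19,.25),("shafttop",(.434,-.032),.03,.225,.25),("collar",(.434,-.032),.03,.255,.28),("hand",(.434,-.032),.03,.285,.34)):
        q=box(P,ce,r,z0,z1)
        if len(q)>3: print(n,circ(q),"min",np.round(q.min(0),4))
E
```

```text
12.92 [ 0.4334 -0.0304  0.2906] R [[-0.974, 0.226, -0.001], [0.226, 0.974, 0.001], [0.001, 0.0, -1.0]] j [-0.341  0.07   1.639  0.     1.434 -1.684] F [ 0.2  0.1 -0.9] 0.0092 58.9
wrist
mouth [ 4.339e-01 -3.230e-02  4.330e-01 -3.220e-02  1.414e-01  4.520e+02] min [ 0.4206 -0.0457  0.1343]
lid [ 4.343e-01 -3.240e-02  4.335e-01 -3.220e-02  1.070e-01  2.873e+03] min [ 0.399  -0.0675  0.1002]
tip [ 0.4316 -0.0303  0.431  -0.0304  0.1853 24.    ] min [ 0.429  -0.0336  0.1815]
mid [ 4.320e-01 -3.060e-02  4.313e-01 -3.080e-02  2.157e-01  2.060e+02] min [ 0.429  -0.0347  0.1904]
shafttop [ 4.319e-01 -3.070e-02  4.308e-01 -3.050e-02  2.300e-01  5.400e+01] min [ 0.429  -0.0346  0.2251]
collar [ 4.303e-01 -3.030e-02  4.271e-01 -3.000e-02  2.690e-01  7.740e+02] min [ 0.4203 -0.0426  0.2633]
hand [ 4.243e-01 -2.940e-02  4.300e-01 -2.940e-02  3.227e-01  6.627e+03] min [ 0.4148 -0.0556  0.2926]
scene
mouth [ 4.333e-01 -3.280e-02  4.331e-01 -3.270e-02  1.406e-01  9.700e+01] min [ 0.4196 -0.0468  0.1341]
lid [ 4.333e-01 -3.300e-02  4.332e-01 -3.220e-02  1.067e-01  4.420e+02] min [ 0.3986 -0.0686  0.1   ]
tip [ 0.4316 -0.0318  0.432  -0.0312  0.1851 11.    ] min [ 0.4293 -0.0343  0.1781]
mid [ 4.320e-01 -3.100e-02  4.319e-01 -3.150e-02  2.193e-01  8.000e+01] min [ 0.4279 -0.0352  0.1912]
shafttop [ 4.313e-01 -3.150e-02  4.317e-01 -3.170e-02  2.393e-01  3.400e+01] min [ 0.4282 -0.0348  0.2266]
collar [ 4.315e-01 -3.140e-02  4.321e-01 -3.140e-02  2.691e-01  1.030e+02] min [ 0.4198 -0.0437  0.256 ]
hand [ 4.296e-01 -2.990e-02  4.319e-01 -3.040e-02  3.119e-01  2.200e+02] min [ 0.4154 -0.0502  0.2852]
top
mouth [ 0.4265 -0.0285  0.4264 -0.0285  0.1405 10.    ] min [ 0.4236 -0.0366  0.1346]
lid [ 4.351e-01 -3.110e-02  4.251e-01 -2.980e-02  1.069e-01  2.900e+02] min [ 0.4026 -0.0641  0.1013]
```

View pics/i.png

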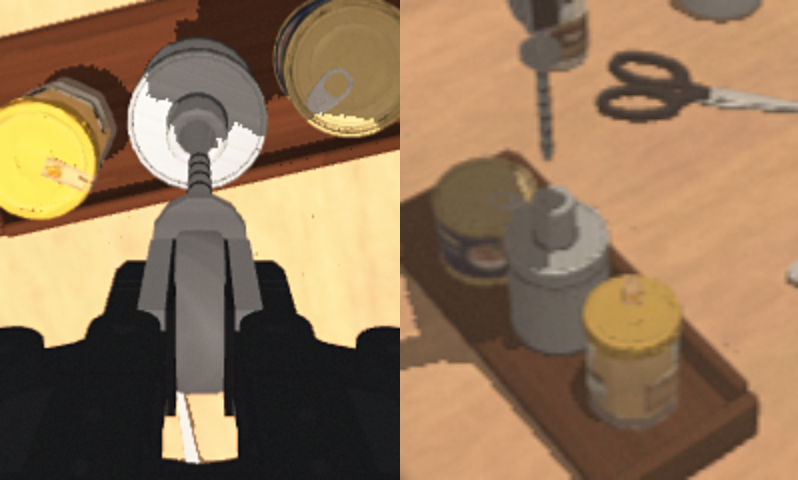

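The rod hangs vertical over the mouth: the shaft is at (200,170) and the mouth at (195,125) in the left panel. The measured correction is about +0.8 mm in x and -1.8 mm in y.

Request:
play_rows(deltas=[0.003,-0.007,-0.03,0,0,0,0.003,-0.007,-0.06,0,0,0,0.003,-0.007,-0.1,0,0,0,0.003,-0.007,-0.1,0,0,0,0.003,-0.007,-0.14,0,0,0,0.003,-0.007,-0.17,0,0,0,0.003,-0.007,-0.2,0,0,0,0.003,-0.007,-0.2,0,0,0])

```text
t: 13.73
eef_pos: [0.4338, -0.0327, 0.2399]
tool_rot: [-0.357, -3.119, -0.001]
contact_force: [0.0, 0.7, -1.0]
grip_width: 0.0092
grasp_force: 58.9
```

Request:
play_rows(deltas=[0,0,-0.04,0,0,0,0,0,-0.09,0,0,0,0,0,-0.14,0,0,0,0,0,-0.19,0,0,0,0,0,-0.23,0,0,0,0,0,-0.255,0,0,0,0,0,-0.265,0,0,0,0,0,-0.265,0,0,0])

```text
t: 14.4
eef_pos: [0.4344, -0.033, 0.175]
tool_rot: [-0.358, -3.121, -0.0]
contact_force: [0.5, 0.1, 0.0]
grip_width: 0.0095
grasp_force: 58.9
```

```bash
python3 - <<'E'
from h import *
st()
kw=env.calibration("wrist"); a,d=env.read_camera("wrist"); b,db=env.read_camera("scene")
for c,P in (("wrist",cloud("wrist",d,kw)),("scene",cloud("scene",db))):
    print(c)
    for n,ce,r,z0,z1 in (("mouth",(.434,-.032),.03,.125,.1445),("lid",(.434,-.032),.05,.1,.114),("collar",(.434,-.032),.025,.145,.165)):
        q=box(P,ce,r,z0,z1)
        if len(q)>3: print(n,circ(q),"min",np.round(q.min(0),4))
E
```

```text
14.4 [ 0.4344 -0.033   0.175 ] R [[-0.974, 0.226, -0.0], [0.226, 0.974, 0.0], [0.0, 0.0, -1.0]] j [-0.346  0.174  1.833 -0.     1.135 -1.689] F [0.5 0.1 0. ] 0.0095 58.9
wrist
mouth [ 4.332e-01 -3.210e-02  4.297e-01 -3.150e-02  1.402e-01  6.520e+02] min [ 0.4205 -0.0456  0.125 ]
lid [ 4.343e-01 -3.230e-02  4.307e-01 -3.220e-02  1.070e-01  5.547e+03] min [ 0.3991 -0.0674  0.1   ]
collar [ 4.309e-01 -3.280e-02  4.282e-01 -3.260e-02  1.534e-01  7.750e+02] min [ 0.4214 -0.0452  0.1474]
scene
mouth [ 4.323e-01 -3.350e-02  4.323e-01 -3.430e-02  1.368e-01  9.000e+01] min [ 0.4194 -0.0462  0.1253]
lid [ 4.332e-01 -3.110e-02  4.333e-01 -3.240e-02  1.068e-01  4.480e+02] min [ 0.399  -0.0684  0.1   ]
collar [ 4.340e-01 -3.330e-02  4.337e-01 -3.450e-02  1.537e-01  8.000e+01] min [ 0.4207 -0.0456  0.1484]
```

Request:
play_rows(deltas=[0,0,-0.006,0,0,0,0,0,-0.012,0,0,0,0,0,-0.016,0,0,0,0,0,-0.02,0,0,0,0,0,-0.02,0,0,0,0,0,-0.02,0,0,0])

```text
t: 15.0
eef_pos: [0.4344, -0.033, 0.17]
tool_rot: [-0.358, -3.121, -0.0]
contact_force: [0.1, 0.1, -1.0]
grip_width: 0.0093
grasp_force: 58.9
```

Request:
play_rows(deltas=[0,0,-0.002,0,0,0,0,0,-0.004,0,0,0,0,0,-0.004,0,0,0,0,0,-0.004,0,0,0])

```text
t: 15.33
eef_pos: [0.4345, -0.033, 0.1692]
tool_rot: [0.358, 3.121, -0.0]
contact_force: [0.1, 0.2, 0.5]
grip_width: 0.0091
grasp_force: 59.1
```

Request:
play_rows(deltas=[0,0,-0.002,0,0,0,0,0,-0.004,0,0,0,0,0,-0.004,0,0,0,0,0,-0.004,0,0,0])

```text
t: 15.67
eef_pos: [0.4347, -0.0331, 0.1691]
tool_rot: [0.357, 3.12, -0.001]
contact_force: [-3.1, 0.3, 11.5]
grip_width: 0.0092
grasp_force: 61.0
```

Request:
play_rows(deltas=[0,0,0,0,0,0,0,0,0,0,0,0,0,0,0,0,0,0,0,0,0,0,0,0,0,0,0,0,0,0,0,0,0,0,0,0])

```text
t: 16.17
eef_pos: [0.4347, -0.0331, 0.1691]
tool_rot: [0.357, 3.12, -0.001]
contact_force: [-1.8, 0.9, 11.5]
grip_width: 0.009
grasp_force: 61.0
```

```bash
python3 - <<'E'
from h import *
st()
kw=env.calibration("wrist"); a,d=env.read_camera("wrist"); b,db=env.read_camera("scene")
for c,P in (("wrist",cloud("wrist",d,kw)),("scene",cloud("scene",db))):
    print(c)
    for n,ce,r,z0,z1 in (("lid",(.434,-.032),.05,.1,.114),("coltop",(.434,-.032),.025,.143,.155)):
        q=box(P,ce,r,z0,z1)
        if len(q)>3: print(n,circ(q),"min",np.round(q.min(0),4),q.max(0))
E
```

```text
16.17 [ 0.4347 -0.0331  0.1691] R [[-0.974, 0.226, 0.001], [0.226, 0.974, -0.001], [-0.001, -0.0, -1.0]] j [-0.346  0.181  1.841 -0.     1.118 -1.689] F [-1.8  0.9 11.5] 0.009 61.0
wrist
lid [ 4.346e-01 -3.230e-02  4.302e-01 -3.220e-02  1.070e-01  5.784e+03] min [ 0.3991 -0.0673  0.1   ] [0.46435599 0.00287287 0.11397897]
coltop [ 4.333e-01 -3.300e-02  4.284e-01 -3.270e-02  1.476e-01  7.670e+02] min [ 0.4215 -0.0455  0.143 ] [ 0.43717598 -0.02063637  0.14957366]
scene
lid [ 4.337e-01 -3.280e-02  4.332e-01 -3.280e-02  1.069e-01  4.380e+02] min [ 0.3984 -0.067   0.1   ] [0.46882141 0.00265796 0.11382216]
coltop [ 4.346e-01 -3.340e-02  4.336e-01 -3.430e-02  1.475e-01  7.700e+01] min [ 0.4215 -0.0465  0.1434] [ 0.44667814 -0.02016543  0.1548517 ]
```

The collar sits on the mouth: its top is at z = 0.1475 against 0.148 expected, and it is centred within about 1 mm. Now I'll draw the rod out and begin tilting it.

Request:
play_rows(deltas=[0,0,0.06,0,0,0,0,0,0.16,0,0,0,0,0,0.3,0,0,0,0,0,0.45,0,0,0,0,0,0.6,0,0,0,0,0,0.75,0,0,0,0,0,0.85,0,0,0,0,0,0.85,0,0,0])

```text
t: 16.93
eef_pos: [0.4353, -0.0332, 0.3853]
tool_rot: [0.357, 3.113, -0.003]
contact_force: [0.8, 0.0, -0.0]
grip_width: 0.0092
grasp_force: 58.9
```

Request:
play_rows(deltas=[0,0,0,0.04,0,0,0,0,0,0.09,0,0,0,0,0,0.14,0,0,0,0,0,0.19,0,0,0,0,0,0.22,0,0,0,0,0,0.22,0,0])

```text
t: 17.43
eef_pos: [0.4343, -0.034, 0.3791]
tool_rot: [-0.352, -3.033, -0.534]
contact_force: [-0.9, 0.0, -1.4]
grip_width: 0.009
grasp_force: 58.9
```

```bash
python3 - <<'E'
from h import *
st()
P=cloud("scene")
for n,ce,r,z0,z1 in (("lid",(.434,-.032),.05,.1,.114),("mouth",(.434,-.032),.025,.134,.155)): print(n,circ(box(P,ce,r,z0,z1)))
q=P.reshape(-1,3); m=(q[:,2]>.3)&(q[:,0]>.35)&(abs(q[:,1])<.5); q=q[m]
for y in (-.4,-.2,0,.2,.4):
    s=q[abs(q[:,1]-y)<.1]
    if len(s): print(y,"minx",s[:,0].min(),"low z x>.55",s[s[:,0]>.5][:,2].min() if (s[:,0]>.5).any() else None)
E
```

```text
17.43 [ 0.4343 -0.034   0.3791] R [[-0.973, 0.229, -0.002], [0.215, 0.915, 0.341], [0.08, 0.332, -0.94]] j [-0.532  0.085  1.437  0.305  1.793 -1.83 ] F [-0.9  0.  -1.4] 0.009 58.9
lid [ 4.329e-01 -3.250e-02  4.331e-01 -3.310e-02  1.069e-01  4.450e+02]
mouth [ 4.329e-01 -3.230e-02  4.332e-01 -3.200e-02  1.405e-01  9.400e+01]
-0.4 minx 0.5822291577685949 low z x>.55 0.3000394589231539
-0.2 minx 0.3500350719867288 low z x>.55 0.4535560442628803
0 minx 0.35000405967623827 low z x>.55 0.454073146752181
0.2 minx 0.5872377376240833 low z x>.55 0.572873945594086
0.4 minx 0.5839304024335387 low z x>.55 0.5088699750092541
```

Request:
play_rows(deltas=[0,0,0,0.04,0,0,0,0,0,0.09,0,0,0,0,0,0.15,0,0,0,0,0,0.21,0,0,0,0,0,0.27,0,0,0,0,0,0.33,0,0,0,0,0,0.39,0,0,0,0,0,0.39,0,0])

```text
t: 18.15
eef_pos: [0.4343, -0.0333, 0.3785]
tool_rot: [-0.312, -2.674, -1.397]
contact_force: [-0.1, -0.5, -0.9]
grip_width: 0.0089
grasp_force: 59.0
```

```bash
python3 -c "
from h import *
st()"
```

```text
18.15 [ 0.4343 -0.0333  0.3785] R [[-0.973, 0.231, -0.002], [0.131, 0.556, 0.821], [0.19, 0.798, -0.571]] j [-0.745  0.227  1.511  0.743  2.043 -1.959] F [-0.1 -0.5 -0.9] 0.0089 59.0
```

Request:
play_rows(deltas=[0,0,0,0.05,0,0,0,0,0,0.1,0,0,0,0,0,0.16,0,0,0,0,0,0.22,0,0,0,0,0,0.28,0,0,0,0,0,0.33,0,0,0,0,0,0.38,0,0,0,0,0,0.38,0,0])

```text
t: 18.82
eef_pos: [0.4344, -0.032, 0.3791]
tool_rot: [-0.245, -2.113, -2.083]
contact_force: [-0.3, 0.5, -1.0]
grip_width: 0.009
grasp_force: 59.0
```

Request:
play_rows(deltas=[0,0,0,0,0,0,0,0,0,0,0,0,0,0,0,0,0,0,0,0,0,0,0,0,0,0,0,0,0,0,0,0,0,0,0,0])

```text
t: 19.32
eef_pos: [0.4344, -0.0329, 0.3807]
tool_rot: [-0.242, -2.119, -2.084]
contact_force: [0.5, 0.4, -1.0]
grip_width: 0.0092
grasp_force: 59.0
```

```bash
python3 - <<'E'
from h import *
st()
b,db=env.read_camera("scene"); cv2.imwrite("pics/k.png",b[:,:,::-1])
P=cloud("scene",db)
for n,ce,r,z0,z1 in (("lid",(.434,-.032),.05,.1,.114),("mouth",(.434,-.032),.025,.134,.155),("honey",(.435,-.117),.05,.1,.12),("tin",(.43,.055),.05,.07,.09)):
    q=box(P,ce,r,z0,z1); print(n,circ(q) if len(q)>3 else None)
q=P.reshape(-1,3); q=q[(abs(q[:,0]-.434)<.02)&(q[:,1]>-.02)&(q[:,1]<.16)&(q[:,2]>.33)&(q[:,2]<.43)]
for y in np.arange(-.02,.15,.02):
    s=q[abs(q[:,1]-y)<.01]
    if len(s): print(round(y,2),len(s),np.median(s,0).round(4))
E
```

```text
19.32 [ 0.4344 -0.0329  0.3807] R [[-0.974, 0.226, -0.0], [0.004, 0.017, 1.0], [0.226, 0.974, -0.017]] j [-0.811  0.408  1.646  1.099  2.258 -2.005] F [ 0.5  0.4 -1. ] 0.0092 59.0
lid [ 4.335e-01 -3.250e-02  4.333e-01 -3.270e-02  1.070e-01  4.420e+02]
mouth [ 4.326e-01 -3.230e-02  4.323e-01 -3.260e-02  1.404e-01  9.100e+01]
honey [ 4.345e-01 -1.082e-01  4.339e-01 -1.181e-01  1.083e-01  5.720e+02]
tin [4.280e-01 5.570e-02 4.286e-01 5.590e-02 7.650e-02 5.470e+02]
```

View pics/k.png

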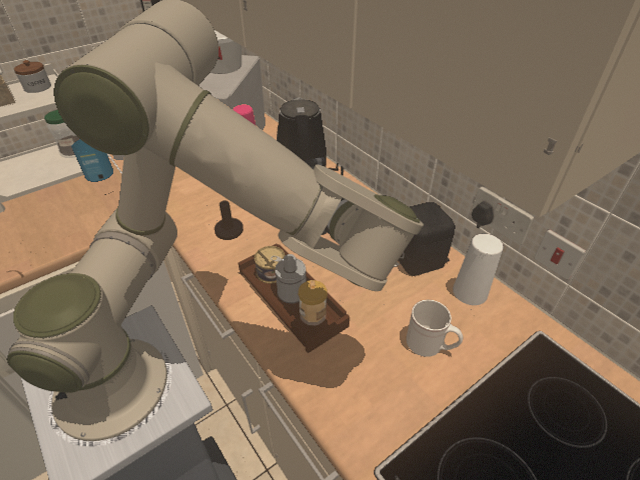

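The row stands intact (canister at 290,280) and the arm hides the rod. I'll check it from the wrist camera and hand in if it is level.

```bash
python3 - <<'E'
from h import *
k=env.calibration("wrist"); s=env.observe(); a,d=env.read_camera("wrist"); P=cloud("wrist",d,k).reshape(-1,3)
Rt=R.from_rotvec(s["tool_rot"]).as_matrix(); t=(P-s["eef_pos"])@Rt
q=t[(abs(t[:,1])<.012)&(abs(t[:,0])<.025)&(t[:,2]>.03)&(t[:,2]<.14)]
c,*_=np.linalg.lstsq(np.c_[q[:,2],np.ones(len(q))],q[:,:2],rcond=None); print(len(q),q[:,2].max(),"slopes",c[0])
v=Rt@np.r_[c[0],1]; v/=np.linalg.norm(v); ang=np.degrees(np.arcsin(v[2])); print("elev deg",ang,s["qvel"].round(3),s["grasp_force"])
if len(q)>30 and abs(ang)<7: print(env.job_done())
E
```

```text
230 0.10830397009873087 slopes [-0.00871711 -0.00479835]
elev deg -1.3308291053550563 [ 0.     0.004  0.002  0.001  0.    -0.002] 59.03042793273926
the job is handed in; nothing more can be done
None
```

The job is handed in, with no verdict returned: the canister stands released in the gap, the rod was seated on its tube mouth and drawn right out, and the arm holds it within about 1.5° of level, 0.38 m above the worktop.

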